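# Dry the rinsed cleaning tools in the roll-front drying box

## Task

Roll the slatted shutter of the drying box fully back, lay every rinsed tool that is on the cupboard base (dust brush, scraper, drain key and dish brush; some may be missing) flat on the rack inside, none lying on another, and roll the shutter fully shut. Then turn the timer knob clockwise from off to the fourth click and let go. Leave the cup, bottles and other things where they stand.

Things in the scene. Friction and masses are not known exactly. Their poses are not given: they have to be found in the camera images.
- dryer: the fixed drying box, 410 mm deep along its x, 370 mm wide along its y, 185 mm high; origin on the base in mid width, 178 mm behind the box's front face. x points to its rear, y to its left. With the shutter rolled back it is open from above from x = -160 to +40 mm between the end walls (y = +-173 mm, tops 100 to 172 mm above the base); behind x = 65 mm is a fixed hood.
- dryer_rack (a point): a point on the top face of the flat steel rack in the box, 85 mm above the base, at box x = -50 mm, y = 0; axes as the box. From here the rack spans x -115 to +180 mm, y -170 to +170 mm; the front sill at x = -116 mm rises 17 mm above it. The shut shutter leaves 34 mm above the rack at x = -95 mm, more behind, 17 mm at the sill: a tool laid along x with its middle at x = 0 +-15 mm clears it.
- shutter (a joint): angle of the slatted shutter along its circular-arc track, rad: 0 = fully shut (its end stop), 0.90 = fully rolled back (end stop). Stiff with friction (about 3 N at the pull bar); it stays where it is left.
- shutter_bar (a point): middle of the shutter's pull bar at its front edge: dark steel, diameter 14 mm, 130 mm long along the box's y, 42 mm outside the slats. It runs on an arc of radius 292 mm in the box's x-z plane about an axis along y, 80 mm below dryer: 39 degrees before the top when shut, 12.6 past it when open. It is pinched from above, fingers closing along the box's x, and turns in the grip.
- timer_top (a point): centre of the top face of the fixed timer case (square, 110 mm, 40 mm high, its sides along x and y; this point is 40 mm above the base). Seven black tick marks 30 degrees apart lie on the top around the knob: the wide one at the case's -x side is off (0), and the marks 1 to 6 follow clockwise seen from above.
- timer (a joint): angle of the timer knob, rad, clockwise from above; 0 = off, where it starts, stop at 3.14. It has detents that click every 0.5236 rad (30 degrees; peak torque about 0.07 N m) and settles on the nearest one when let go.
- timer_grip (a point): on the knob's axis, 37 mm above the top of the case, at the height to grip: the upright bar grip is 57 mm long and 14 mm thick and reaches from 12 to 44 mm above the case. x of this frame runs along the bar; the white pointer line lies on its -x end.
- brush_mid (a point): loose; dust brush, 150 mm long, 30 mm high, blue plastic back 30 mm wide over a dark bristle block 34 mm wide and 110 mm long. The point is 15 mm above its underside. Mid-length, the place to grip it from above, fingers across; x along the tool, z up. None when absent.
- scraper_mid (a point): loose; scraper, 150 mm long: red plastic handle 24 mm wide and 20 mm high from x = -75 to +25 mm, steel blade 52 mm wide at the +x end. The point is 10 mm above its underside. Mid-length, the place to grip it from above, fingers across; x along the tool, z up. None when absent.
- drainkey_mid (a point): loose; steel drain key, 151 mm long: shaft 14 mm square, cross handle 60 mm wide at the -x end, square socket 24 mm at the +x end. The point is 12 mm above its underside. Mid-length, the place to grip it from above, fingers across; x along the tool, z up. None when absent.
- dishbrush_mid (a point): loose; wooden dish brush, 149 mm long, 24 mm high: handle 22 mm wide from x = -74 to +30 mm, round head of diameter 50 mm at the +x end. The point is 12 mm above its underside. Mid-length, the place to grip it from above, fingers across; x along the tool, z up. None when absent.
- cup: bystander, loose: white ceramic mug, radius 38 mm, 85 mm high, handle at its +y side. Origin at the centre of its underside. To be left alone.
- can: bystander, loose: can, radius 31 mm, 100 mm high. Origin at the centre of its underside. To be left alone.
- bottle: bystander, loose: white plastic bottle, radius 34 mm, 200 mm high. Origin at the centre of its underside. To be left alone.
- jar: bystander, loose: jar, radius 36 mm, 90 mm high. Origin at the centre of its underside. To be left alone.
- scourer: bystander, loose: scouring block 70 x 110 x 30 mm. Origin at the centre of its underside. To be left alone.
- bowl: bystander, loose: grey plastic bowl, rim radius 60 mm, 50 mm high. Origin at the centre of its underside. To be left alone.

How it is judged:
On the way, in this order (a step that is already met when the one before it is completed fails the run):
1. the shutter is rolled fully back (value of joint shutter above 0.83 rad), for 0.2 s.
2. every tool lies on the rack in the drying box, none on another (x of brush_mid in the frame of dryer_rack between -0.1 and 0.19 m and y of brush_mid in the frame of dryer_rack between -0.17 and 0.17 m and z of brush_mid in the frame of dryer_rack between 0 and 0.026 m and x of scraper_mid in the frame of dryer_rack between -0.1 and 0.19 m and y of scraper_mid in the frame of dryer_rack between -0.17 and 0.17 m and z of scraper_mid in the frame of dryer_rack between 0 and 0.026 m and x of drainkey_mid in the frame of dryer_rack between -0.1 and 0.19 m and y of drainkey_mid in the frame of dryer_rack between -0.17 and 0.17 m and z of drainkey_mid in the frame of dryer_rack between 0 and 0.026 m and x of dishbrush_mid in the frame of dryer_rack between -0.1 and 0.19 m and y of dishbrush_mid in the frame of dryer_rack between -0.17 and 0.17 m and z of dishbrush_mid in the frame of dryer_rack between 0 and 0.026 m), for 0.3 s.
3. the shutter is rolled fully shut over the tools (all of step 2 and value of joint shutter below 0.04 rad), for 0.3 s.
4. the timer is at the fourth click (value of joint timer between 1.9444 and 2.2444 rad), for 0.3 s.
At the end, for the whole second after the job is handed in: Every tool present lies on the rack inside the box, none on another (its middle within 26 mm above the rack), the shutter is shut (joint below 0.04 rad), the timer knob stands at the fourth click (2.094 rad within 0.15) and is still (all of step 3 and all of step 4 and velocity of joint timer below 0.05 rad/s); the robot touches nothing.
It fails at once if a bystander is moved more than 50 mm (distance of any of cup, can, bottle, jar, scourer, bowl from where it was at the start of the episode above 0.05 m).
It fails at once if a bystander is tipped over (angle between any of cup, can, bottle, jar, scourer, bowl's own z axis and vertical above 0.6 rad).
Of brush, scraper, drainkey, dishbrush only 3 to 4 are there at a start; the rules pass over those that are not, and their reading is None.
At some moment in a run one of brush, scraper, drainkey, dishbrush may be knocked a few centimetres aside while the robot is not near it.
Once in a run the grip may slacken for a moment while it holds something.
It also fails if it takes over 210 s, if anything falls off the work surface, if the arm or the gripper's body presses on something with over 40 N, if the wrist force passes 120 N, or if a joint passes its speed limit or range.

## Robot

A 6-joint arm with a two-finger parallel gripper is mounted at the origin on the work surface. World frame = base frame: x ahead of the robot, y to its left, z up, the work surface at z = 0. Lengths are in m, angles in rad, forces in N, time in s.
With the tool pointing down it reaches from about 0.3 to 0.775 m from the base axis. Payload 14.6 kg.
Tool frame: the origin (TCP) lies on the centre line of the jaws, within the pads' length; the fingertips stand 19 mm ahead of it and the grasp point (between the pads) is the TCP; z points along the fingers, x is the direction in which the jaws open and shut, and the axes are right-handed (so a half turn about z gives the same grasp; the last joint's range is limited). The gripper opens to 94 mm and grips with 3 to 60 N. Pads are 16 mm wide; open, the fingers measure 119 mm over their backs; the gripper's body (75 mm by 177 mm) begins 78 mm behind the grasp point.
Start: joints at [-1.291, 0.3, 1.521, -0, 1.321, -0.067], TCP at [0.187, -0.517, 0.224] pointing down, gripper open.
Joint ranges: [-3.03, 3.03], [-0.79, 2.21], [0.23, 2.52], [-1.04, 4.18], [0, 3.07], [-2.55, 2.55]. Speed limits (rad/s): [2.22, 2.22, 2.57, 3.14, 3.14, 3.14].

## Interface

Orientations are given as [roll, pitch, yaw] about the fixed x, y, z axes, in that order (R = Rz(yaw) Ry(pitch) Rx(roll)).
In Python, from station import ctrl, imaging gives the robot as it stands.
- The arm moves only by the shell command python3 -m handwheel 'ROWS' [OPENING] [FORCE]. ROWS is JSON, a list that holds one entry, the list of rows, each a list of 4 numbers: the shift along the tool's x, y, z in m, then the turn about the tool's z in rad. A call has 1 to 10 rows; each row shifts and turns the pose as measured when the row begins, along the tool's axes as they then stand; what a row does not reach is not made up. A row lasts 1/10 s, in which the tool goes at most 50 mm and 8.59 degrees, less where a joint would pass 70% of its speed; a pose out of reach is approached as far as the arm can. A call is refused whole if a number of a shift passes 0.05 or a number of a turn 0.15, either way. A call with a gripper value outside its range is refused whole. OPENING is the finger opening in m, from 0 to 0.094, set as the call begins (- or left out, the last holds). The fingers move at their own pace and stop on an object; FORCE is the grip in N (left out, the last holds). Time passes only in rows, so rows that do not move let the fingers close. It gives the time, the measured TCP pose, the force and the opening at its end, in the units of the state.
- ctrl.get_obs(): the state, without advancing time (a new reading comes with each control period).
- imaging.camera(name): name is "scene" or "top" or "wrist"; returns the picture (400x640x3 uint8, red, green, blue); there is no depth.
- imaging.camera_model(name): a dict with "camera_matrix" (3x3 intrinsics, pixels), "position" and "attitude" of the camera in the world. Camera axes: x right, y up, looking along -z (the intrinsics and any distortion apply to the point x, -y, -z); pixel columns grow to the right and rows downward; lengths in m; the calibration is good to about 2 mm. A picture is of the moment at which its call begins: read the wrist's pose just before it. camera_model takes no time and is no camera call; for the wrist camera it gives the pose at the moment of the call.
- ctrl.hand_in(): hands the job in, once; it reports no verdict.
The state is a dict: "time_s": time; "qpos": joint angles; "joint_vel": joint speeds; "tau": joint torques, N m; "ee_pos": TCP position; "eef_rot": TCP orientation; "force": force on the tool from outside, world axes, zero at the start; "moment": the same for the moment, N m; "grip_width": finger opening in m.
Only numpy, scipy, OpenCV 4.12 (cv2) and the standard library are available. Lean on these libraries where they do the work, as an engineer would, in place of code of your own. Each camera call takes 0.05 s, during which the arm holds its last target. There are 200 camera calls.

## Working session

There is one attempt and no reset: what is moved stays moved. The work goes in short steps, Python scripts to look and compute and a shell command to move; the robot and the scene stay as the last step left them, time stands still between calls to the robot, and variables do not carry over. Pictures are saved under pics/ and viewed, about 12 in all and at most 16, crops included, and the job is handed in when it is done.

```bash
ls; mkdir -p pics; python3 - <<'E'
from station import ctrl, imaging
import cv2,json
for n in ("scene","top"):
    im=imaging.camera(n); cv2.imwrite(f"pics/{n}0.png",im[:,:,::-1]); m=imaging.camera_model(n); print(n,m)
print(imaging.camera_model("wrist"))
print(ctrl.get_obs())
E
```

```text
pics
scene {'camera_matrix': array([[376.1821049 ,   0.        , 315.06329906],
       [  0.        , 376.1821049 , 196.70554673],
       [  0.        ,   0.        ,   1.        ]]), 'position': array([1.04897307, 0.18543851, 0.82242481]), 'attitude': array([0.63936989, 0.00609065, 1.9624773 ])}
top {'camera_matrix': array([[421.6510476 ,   0.        , 316.46688361],
       [  0.        , 421.6510476 , 195.27470108],
       [  0.        ,   0.        ,   1.        ]]), 'position': array([ 0.44052324, -0.02593426,  1.3182045 ]), 'attitude': array([ 0.08777983, -0.02849562, -1.57158968])}
{'camera_matrix': array([[309.36933366,   0.        , 316.82284126],
       [  0.        , 309.36933366, 196.03834345],
       [  0.        ,   0.        ,   1.        ]]), 'position': array([ 0.2555658 , -0.49225823,  0.38452758]), 'attitude': array([-2.54922943e-01,  3.25369720e-04, -1.22460331e+00])}
{'time_s': 0.1, 'qpos': array([-1.29061493e+00,  3.00358472e-01,  1.52150628e+00,  1.31494040e-05,
        1.32069678e+00, -6.66358912e-02]), 'joint_vel': array([-6.52682745e-04, -1.60360535e-03, -4.45279799e-04,  2.76428204e-04,
       -6.67834249e-04, -2.08866416e-05]), 'tau': array([ 1.55368649e-03, -5.32644546e+01, -3.53283584e+01,  7.09601166e-02,
        2.34927284e-02, -5.25395910e-05]), 'ee_pos': array([ 0.18687185, -0.51705655,  0.22397974]), 'eef_rot': array([-3.14151543e+00,  9.65884550e-04, -1.22398227e+00]), 'force': array([-0.18971281, -0.01899958, -0.02112593]), 'moment': array([ 0.01920058,  0.00171995, -0.06502776]), 'grip_width': 0.09387151015106887}
```

View pics/top0.png

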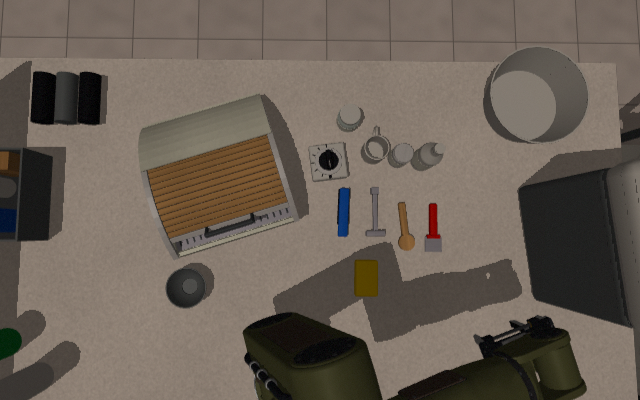

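View pics/scene0.png

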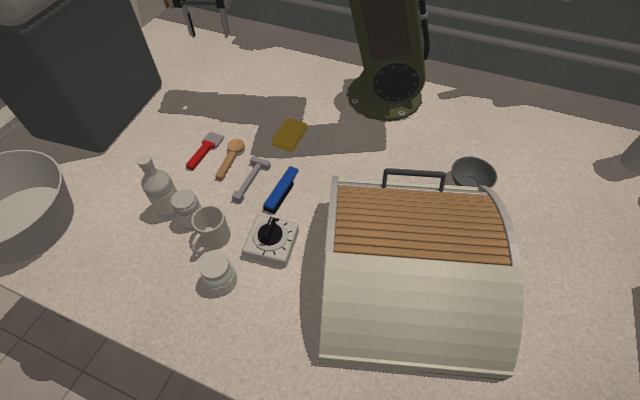

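The top view shows all four tools: brush (343,211), key (375,211), dish brush (405,226) and scraper (433,228). The box is at left with its bar at about (231,226), and the timer is at (328,161).

```bash
cat > h.py <<'E'
from station import ctrl, imaging
import cv2, numpy as np
from scipy.spatial.transform import Rotation as R
def cam(n):
    m=imaging.camera_model(n); return m['camera_matrix'],np.array(m['position']),R.from_euler('xyz',m['attitude']).as_matrix()
def pix2w(c,uv,z):
    K,p,A=c; uv=np.atleast_2d(np.asarray(uv,float)); d=np.c_[(uv[:,0]-K[0,2])/K[0,0],-(uv[:,1]-K[1,2])/K[1,1],-np.ones(len(uv))]@A.T
    return p+d*((z-p[2])/d[:,2])[:,None]
def w2pix(c,X):
    K,p,A=c; q=(np.atleast_2d(X)-p)@A; return np.c_[K[0,0]*q[:,0]/-q[:,2]+K[0,2],-K[1,1]*q[:,1]/-q[:,2]+K[1,2]]
def pose():
    o=ctrl.get_obs(); return np.array(o['ee_pos']),R.from_euler('xyz',o['eef_rot']).as_matrix(),o
def go(target,yaw=None):
    """tool-frame shift to world target; yaw = desired world yaw of the tool x axis (mod pi)"""
    p,A,o=pose(); d=A.T@(np.array(target)-p); s=''
    y=np.arctan2(A[1,0],A[0,0])
    if yaw is not None:
        e=(yaw-y+np.pi/2)%np.pi-np.pi/2; s=f' turn_about_tool_z {-e:.3f} or {-e+np.pi*np.sign(e):.3f}'
    print('t',round(o['time_s'],2),'p',p.round(4),'yaw',round(y,3),'q6',round(o['qpos'][5],2),'SHIFT',d.round(4),s)
E
python3 - <<'E'
from h import *
im=cv2.imread('pics/top0.png'); c=cam('top'); hsv=cv2.cvtColor(im,cv2.COLOR_BGR2HSV)
def rep(n,mask,roi,z):
    x0,y0,x1,y1=roi; m=np.zeros_like(mask); m[y0:y1,x0:x1]=mask[y0:y1,x0:x1]
    nn,l,s,_=cv2.connectedComponentsWithStats(m.astype(np.uint8)); k=1+np.argmax(s[1:,4]); ys,xs=np.where(l==k)
    W=pix2w(c,np.c_[xs,ys],z)[:,:2]; (ctr,sz,a)=cv2.minAreaRect((W*1000).astype(np.float32)); 
    b=cv2.boxPoints((ctr,sz,a)); print(n,len(xs),'ctr',np.round(ctr,1),'size',np.round(sz,1),'box',b.round(0).tolist())
H,S,V=[hsv[:,:,i].astype(int) for i in range(3)]
rep('brush',(H>95)&(H<125)&(S>120),(320,180,365,245),.03)
rep('scraperhandle',((H<8)|(H>172))&(S>150),(415,195,455,260),.02)
rep('dish',(H>8)&(H<22)&(S>85),(390,195,420,255),.024)
rep('timer case',(V>150)&(S<60),(300,135,352,185),.04)
big=cv2.resize(im[80:265,130:360],None,fx=3.4,fy=3.2,interpolation=cv2.INTER_CUBIC); cv2.imwrite('pics/a.png',big)
big=cv2.resize(im[130:260,300:460],None,fx=5,fy=4.6,interpolation=cv2.INTER_CUBIC); cv2.imwrite('pics/b.png',big)
E
```

```text
brush 486 ctr [ 503.4 -143.2] size [ 32.6 147.4] box [[429.0, -156.0], [576.0, -163.0], [578.0, -131.0], [431.0, -123.0]]
scraperhandle 293 ctr [ 475.6 -421.8] size [ 40.5 105.3] box [[423.0, -442.0], [528.0, -442.0], [528.0, -402.0], [423.0, -401.0]]
dish 465 ctr [ 460.1 -338.8] size [ 49.5 147.5] box [[386.0, -362.0], [533.0, -365.0], [534.0, -315.0], [387.0, -313.0]]Traceback (most recent call last):
  File "<stdin>", line 12, in <module>
  File "<stdin>", line 5, in rep
    return _wrapfunc(a, 'argmax', axis=axis, out=out, **kwds)
    return bound(*args, **kwds)
ValueError: attempt to get argmax of an empty sequence
```

```bash
python3 - <<'E'
import cv2
im=cv2.imread('pics/top0.png')
cv2.imwrite('pics/a.png',cv2.resize(im[90:265,130:310],None,fx=4,fy=3.4,interpolation=cv2.INTER_CUBIC))
cv2.imwrite('pics/b.png',cv2.resize(im[130:260,300:460],None,fx=5,fy=4.6,interpolation=cv2.INTER_CUBIC))
E
```

```text
(no output)
```

View pics/a.png

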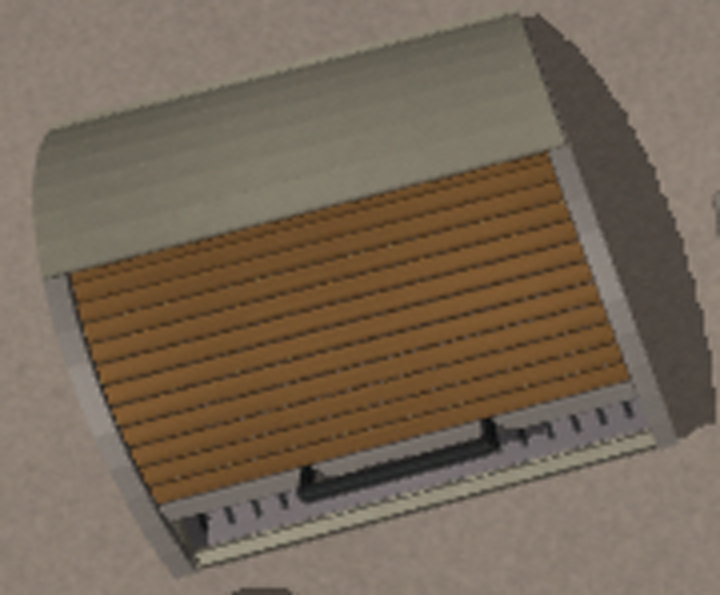

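View pics/b.png

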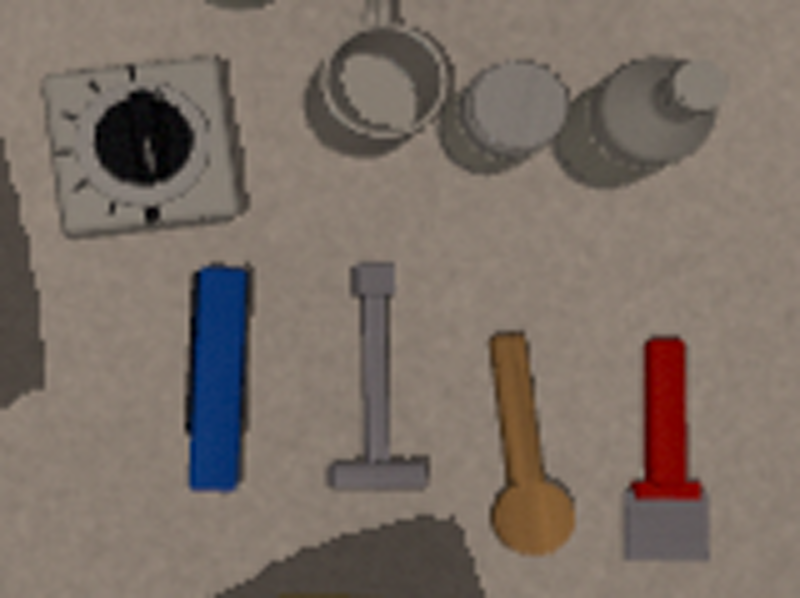

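```bash
python3 - <<'E'
from h import *
from scipy.optimize import least_squares
c=cam('top')
a=lambda P:np.array(P,float)/[4,3.4]+[130,90]-.4
b=lambda P:np.array(P,float)/[5,4.6]+[300,130]-.4
uv=a([(182,573),(672,440),(45,278),(565,148),(305,490),(492,437)])
def model(v):
    x,y,w,s=v; t=-np.radians(39)+s
    bx,bz=.292*np.sin(t),-.08+.292*np.cos(t)
    L=np.array([(-.178,.185,.1),(-.178,-.185,.1),(.065,.185,.177),(.065,-.185,.177),(bx,.065,bz),(bx,-.065,bz)])
    return np.c_[x+L[:,0]*np.cos(w)-L[:,1]*np.sin(w),y+L[:,0]*np.sin(w)+L[:,1]*np.cos(w),L[:,2]]
r=least_squares(lambda v:(w2pix(c,model(v))-uv).ravel(),[.55,.25,.3,.1]); print('box',r.x.round(4)); print(r.fun.reshape(-1,2).round(2).tolist())
print('bar',model(r.x)[4:].mean(0).round(4))
def ln(n,p,q,z):
    P=pix2w(c,b([p,q]),z); d=P[1]-P[0]; print(n,'mid',P.mean(0).round(4),'len',np.linalg.norm(d).round(4),'yaw(-x to +x)',np.arctan2(d[1],d[0]).round(3))
ln('brush',(220,266),(215,490),.03)
ln('key',(379,489),(373,262),.024)
ln('dish',(508,332),(535,553),.024)
ln('scr',(665,338),(667,560),.012)
T=pix2w(c,b([(45,75),(218,57),(237,213),(68,233)]),.04); print('timer',T.mean(0).round(4),np.linalg.norm(np.diff(T,axis=0),axis=1).round(3), [np.arctan2(*(T[i]-T[j])[1::-1]).round(3) for i,j in((0,3),(1,2),(0,1),(3,2))])
print('knob',pix2w(c,b([(143,137)]),.05), 'off tick',pix2w(c,b([(152,213)]),.04),'t6',pix2w(c,b([(131,73)]),.04))
E
```

```text
box [0.5952 0.2206 0.3057 0.1642]
[[-0.98, -0.61], [1.09, -0.75], [-0.39, 1.26], [1.06, -0.29], [-0.27, -0.36], [-0.46, 0.64]]
bar [0.4577 0.1772 0.1739]
brush mid [ 0.5037 -0.1443  0.03  ] len 0.1493 yaw(-x to +x) 3.115
key mid [ 0.5057 -0.2429  0.024 ] len 0.1523 yaw(-x to +x) 0.011
dish mid [ 0.4609 -0.3323  0.024 ] len 0.1483 yaw(-x to +x) -3.048
scr mid [ 0.4566 -0.4257  0.012 ] len 0.1499 yaw(-x to +x) 3.125
timer [ 0.6588 -0.098   0.04  ] [0.107 0.106 0.104] [np.float64(0.132), np.float64(0.104), np.float64(1.69), np.float64(1.702)]
knob [[ 0.66195351 -0.0980093   0.05      ]] off tick [[ 0.61259442 -0.10392608  0.04      ]] t6 [[ 0.70698804 -0.09132085  0.04      ]]
```

```bash
python3 -m handwheel '[[[0,0,-0.01,-0.15],[0,0,-0.01,-0.15],[0,0,-0.01,-0.15],[0,0,-0.01,-0.15],[0,0,-0.01,-0.15],[0,0,-0.01,-0.15],[0,0,-0.01,-0.15],[0,0,-0.01,-0.15],[0,0,-0.01,-0.15],[0,0,-0.01,-0.15]]]' 0.06 20
python3 -c "
from h import *
go([.4577,.1772,.27],.306)"
```

```text
time_s: 1.1
ee_pos: [0.1865, -0.5159, 0.3227]
eef_rot: [-3.13, -0.0, 0.282]
force: [-0.5, 0.6, -0.6]
grip_width: 0.0602
t 1.1 p [ 0.1865 -0.5159  0.3227] yaw 0.282 q6 -1.57 SHIFT [ 0.4534 -0.5896  0.0593]  turn_about_tool_z -0.024 or 3.118
```

```bash
python3 -m handwheel '[[[0.023,-0.0295,0,-0.0024],[0.023,-0.0295,0,-0.0024],[0.023,-0.0295,0,-0.0024],[0.023,-0.0295,0,-0.0024],[0.023,-0.0295,0,-0.0024],[0.023,-0.0295,0,-0.0024],[0.023,-0.0295,0,-0.0024],[0.023,-0.0295,0,-0.0024],[0.023,-0.0295,0,-0.0024],[0.023,-0.0295,0,-0.0024]]]'
python3 -m handwheel '[[[0.022,-0.0295,0,0],[0.022,-0.0295,0.003,0],[0.022,-0.0295,0.003,0],[0.022,-0.0295,0.003,0],[0.022,-0.0295,0.003,0],[0.022,-0.0295,0.003,0],[0.022,-0.0295,0.003,0],[0.022,-0.0295,0.003,0],[0.022,-0.0295,0.003,0],[0.022,-0.0295,0.003,0]]]'
python3 -c "
from h import *
go([.4577,.1772,.1739],.306)
im=imaging.camera('wrist');cv2.imwrite('pics/w1.png',im[:,:,::-1]);go([.4577,.1772,.1739],.306)"
```

```text
time_s: 2.1
ee_pos: [0.3208, -0.1554, 0.3241]
eef_rot: [-3.126, 0.0, 0.308]
force: [0.3, -0.2, 0.6]
grip_width: 0.06
time_s: 3.1
ee_pos: [0.4418, 0.2093, 0.3]
eef_rot: [-3.127, 0.0, 0.309]
force: [0.3, -0.1, 0.5]
grip_width: 0.0605
t 3.1 p [0.4418 0.2093 0.3   ] yaw 0.309 q6 0.05 SHIFT [0.0054 0.0372 0.1256]  turn_about_tool_z 0.003 or -3.139
t 3.15 p [0.4426 0.2128 0.2989] yaw 0.31 q6 0.05 SHIFT [0.0037 0.0404 0.1244]  turn_about_tool_z 0.004 or -3.137
```

View pics/w1.png

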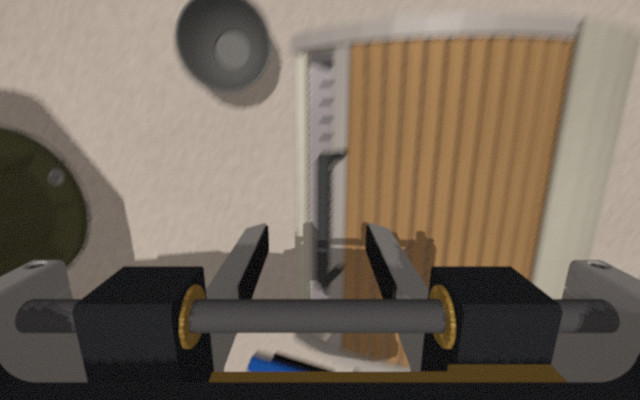

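The bar lies between the fingers at column 323, as predicted. I'll descend with a narrower opening.

```bash
python3 -m handwheel '[[[0.001,0.01,0.015,0],[0.001,0.01,0.015,0],[0.001,0.01,0.015,0],[0.001,0.01,0.015,0],[0,0,0.02,0],[0,0,0.02,0],[0,0,0.01,0],[0,0,0.01,0]]]' 0.038 20
python3 -c "
from h import *
go([.4577,.1772,.1739],.306)
im=imaging.camera('wrist');cv2.imwrite('pics/w2.png',im[:,:,::-1])"
```

```text
time_s: 3.95
ee_pos: [0.4579, 0.1785, 0.1722]
eef_rot: [-3.126, 0.004, 0.315]
force: [0.8, 0.8, 0.4]
grip_width: 0.038
t 3.95 p [0.4579 0.1785 0.1722] yaw 0.315 q6 -0.03 SHIFT [-0.0006  0.0012 -0.0017]  turn_about_tool_z 0.009 or -3.133
```

View pics/w2.png

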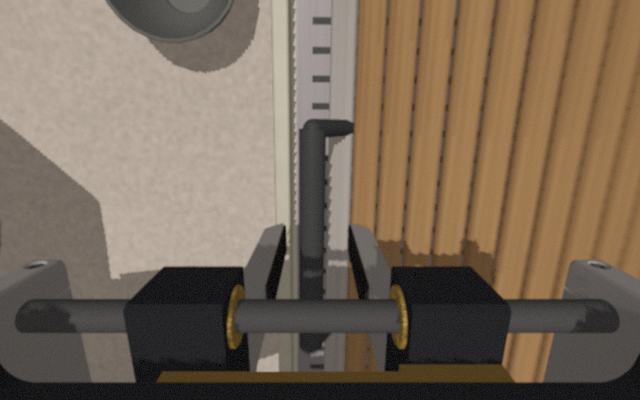

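```bash
python3 -m handwheel '[[[0,0,0,0],[0,0,0,0],[0,0,0,0],[0,0,0,0]]]' 0.0 30
python3 -m handwheel '[[[0.0125,0,-0.0068,0],[0.0125,0,-0.0062,0],[0.0143,0,-0.0057,0],[0.0143,0,-0.0052,0],[0.0147,0,-0.0042,0],[0.0147,0,-0.0037,0],[0.015,0,-0.0028,0],[0.015,0,-0.002,0]]]'
python3 -c "
from h import *
p,A,o=pose(); print(o['force'],o['grip_width'])
w=.3057; O=np.array([.5952,.2206]); print('box xy',(np.array([[np.cos(w),np.sin(w)],[-np.sin(w),np.cos(w)]])@(p[:2]-O)).round(4),p[2])
go(list(O+.0637*np.array([np.cos(w),np.sin(w)]))+[.205],w)"
```

```text
time_s: 4.4
ee_pos: [0.4573, 0.1785, 0.172]
eef_rot: [-3.126, 0.006, 0.315]
force: [-0.7, -1.4, -4.1]
grip_width: 0.0131
time_s: 5.2
ee_pos: [0.5653, 0.2122, 0.2109]
eef_rot: [-3.128, 0.015, 0.315]
force: [-3.3, -2.5, -0.4]
grip_width: 0.0129
[-3.32296983 -2.54431526 -0.37021821] 0.01294040542431456
box xy [-0.031  0.001] 0.2108586415111669
t 5.2 p [0.5653 0.2122 0.2109] yaw 0.315 q6 -0.02 SHIFT [0.0948 0.002  0.0045]  turn_about_tool_z 0.009 or -3.132
```

```bash
python3 -m handwheel '[[[0.015,0,-0.001,0],[0.015,0,-0.0003,0],[0.015,0,0.0005,0],[0.015,0,0.0012,0],[0.015,0,0.002,0],[0.012,0,0.0025,0],[0.007,0,0.001,0],[0.003,0,0.001,0],[0.003,0,0,0],[0,0,0,0]]]'
python3 -c "
from h import *
w=.3057; O=np.array([.5952,.2206])
go(list(O+.0637*np.array([np.cos(w),np.sin(w)]))+[.205],w)"
```

```text
time_s: 6.2
ee_pos: [0.6564, 0.2406, 0.2071]
eef_rot: [-3.131, 0.042, 0.314]
force: [5.0, 1.2, -2.6]
grip_width: 0.0133
t 6.2 p [0.6564 0.2406 0.2071] yaw 0.314 q6 -0.02 SHIFT [-0.0006  0.0007  0.0022]  turn_about_tool_z 0.009 or -3.133
```

```bash
python3 -m handwheel '[[[0,0,0,0],[0,0,0,0],[0,0,-0.01,0],[0,0,-0.02,0],[0,0,-0.02,0],[0,0,-0.02,0],[0,0,-0.02,0.147],[0,0,0,0.147],[0,0,0,0.147],[0,0,0,0.147]]]' 0.036 
python3 -m handwheel '[[[0,0,0,0.147],[0,0,0,0.147],[0,0,0,0.147],[0,0,0,0.147],[0,0,0,0.147],[0,0,0,0.147],[0,0,0,0.147],[0,0,0,0.147],[0,0,0,0.147],[0,0,0,0]]]' 0.06
python3 -c "
from h import *
go([.5037,-.1443,.22],1.545)
im=imaging.camera('top');cv2.imwrite('pics/top1.png',im[:,:,::-1])"
```

```text
time_s: 7.2
ee_pos: [0.6613, 0.2415, 0.3089]
eef_rot: [3.134, 0.032, -0.286]
force: [-0.1, 0.1, 0.3]
grip_width: 0.0362
time_s: 8.2
ee_pos: [0.6622, 0.2422, 0.3198]
eef_rot: [3.122, 0.004, -1.639]
force: [0.3, 0.5, 0.3]
grip_width: 0.0599
t 8.2 p [0.6622 0.2422 0.3198] yaw -1.639 q6 1.93 SHIFT [0.3968 0.1299 0.1007]  turn_about_tool_z -0.042 or 3.099
```

View pics/top1.png

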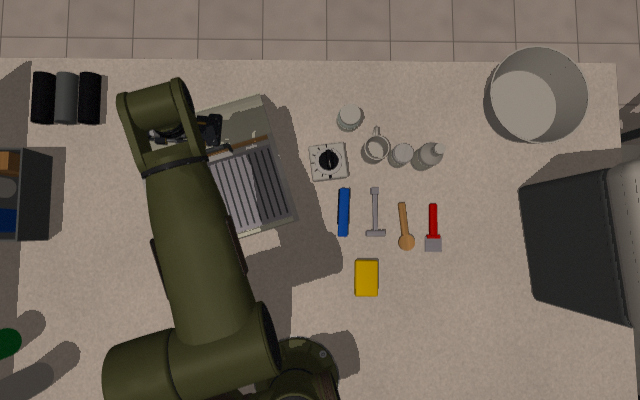

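The shutter is open with the rack visible, and the tools haven't moved. Next is the brush.

```bash
python3 -m handwheel '[[[0.0397,0.013,0.005,-0.0042],[0.0397,0.013,0.005,-0.0042],[0.0397,0.013,0.01,-0.0042],[0.0397,0.013,0.01,-0.0042],[0.0397,0.013,0.01,-0.0042],[0.0397,0.013,0.01,-0.0042],[0.0397,0.013,0.01,-0.0042],[0.0397,0.013,0.01,-0.0042],[0.0397,0.013,0.01,-0.0042],[0.0397,0.013,0.01,-0.0042]]]' 0.06
python3 -m handwheel '[[[0,0,0,0],[0,0,0,0]]]'
python3 -c "
from h import *
go([.5037,-.1443,.025],1.545)
c=cam('wrist');im=imaging.camera('wrist')[:,:,::-1];cv2.imwrite('pics/w3.png',im)
h=cv2.cvtColor(im,cv2.COLOR_BGR2HSV).astype(int)
m=(h[:,:,0]>95)&(h[:,:,0]<125)&(h[:,:,1]>120);ys,xs=np.where(m);print(len(xs),xs.min(),xs.max(),ys.min(),ys.max())
W=pix2w(c,np.c_[xs,ys],.03);print(W.min(0),W.max(0),cv2.minAreaRect((W[:,:2]*1e3).astype(np.float32)))"
```

```text
time_s: 9.25
ee_pos: [0.5192, -0.1609, 0.2308]
eef_rot: [3.132, 0.006, -1.53]
force: [1.0, -0.5, 0.4]
grip_width: 0.06
time_s: 9.45
ee_pos: [0.5176, -0.165, 0.2306]
eef_rot: [3.131, 0.006, -1.527]
force: [0.9, 0.5, -0.3]
grip_width: 0.0602
t 9.45 p [ 0.5176 -0.165   0.2306] yaw -1.527 q6 1.15 SHIFT [-0.0201  0.0109  0.2058]  turn_about_tool_z 0.070 or -3.072
3430 0 639 3 399
[ 0.16372151 -0.64287562  0.03      ] [0.69795966 0.28493317 0.03      ] ((217.92344665527344, -186.40655517578125), (735.1097412109375, 646.8573608398438), 52.6861572265625)
```

```bash
python3 -m handwheel '[[[-0.007,0.0037,0.02,0.035],[-0.007,0.0037,0.03,0.035],[-0.006,0.0036,0.03,0],[0,0,0.03,0],[0,0,0.03,0],[0,0,0.01,0],[0,0,0,0]]]' 0.06
python3 -c "
from h import *
go([.5037,-.1443,.024],1.545)
im=imaging.camera('wrist')[:,:,::-1];cv2.imwrite('pics/w3.png',im)"
```

```text
time_s: 10.2
ee_pos: [0.5101, -0.1363, 0.0808]
eef_rot: [3.14, 0.003, -1.577]
force: [0.2, -0.8, 0.4]
grip_width: 0.0598
t 10.2 p [ 0.5101 -0.1363  0.0808] yaw -1.577 q6 1.24 SHIFT [0.0082 0.0062 0.0567]  turn_about_tool_z 0.020 or -3.122
```

View pics/w3.png

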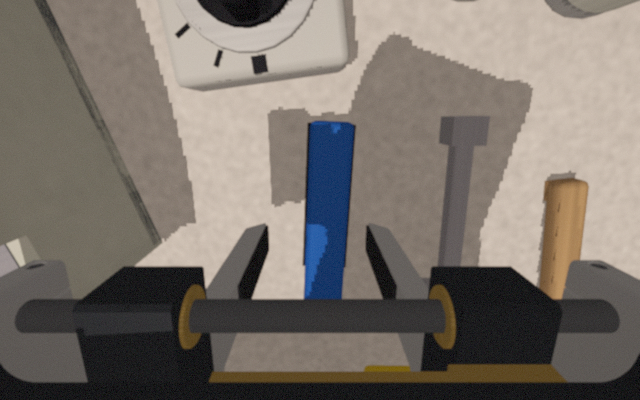

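The brush (columns 305–355) sits between the fingers, slightly right of centre, which agrees with the computed 8 mm correction.

```bash
python3 -m handwheel '[[[0.004,0.003,0.01,0.01],[0.004,0.003,0.02,0.01],[0,0,0.02,0],[0,0,0.007,0],[0,0,0,0]]]' 0.06
python3 -m handwheel '[[[0,0,0,0],[0,0,0,0],[0,0,0,0],[0,0,0,0],[0,0,0,0]]]' 0.0 30
python3 -m handwheel '[[[0,0,-0.02,0],[0,0,-0.03,0],[0,0,-0.04,0],[0,0,-0.04,0],[0,0,-0.04,0],[0,0,-0.03,0],[0,0,0,0]]]'
cat >> h.py <<'E'
w=.3057; O=np.array([.5952,.2206]); ex=np.array([np.cos(w),np.sin(w)]); ey=np.array([-np.sin(w),np.cos(w)])
def slot(y,z,x=-.05): return list(O+x*ex+y*ey)+[z]
E
python3 -c "
from h import *
go(slot(-.125,.23),w+np.pi/2)"
```

```text
time_s: 10.75
ee_pos: [0.5074, -0.146, 0.0278]
eef_rot: [-3.133, -0.001, -1.598]
force: [0.0, 0.7, -0.1]
grip_width: 0.0599
time_s: 11.25
ee_pos: [0.5088, -0.1465, 0.0309]
eef_rot: [-3.128, -0.002, -1.597]
force: [-0.4, -0.2, -1.6]
grip_width: 0.0337
time_s: 11.95
ee_pos: [0.5049, -0.1454, 0.2379]
eef_rot: [-3.132, -0.001, -1.597]
force: [-0.1, 0.7, -1.1]
grip_width: 0.0337
t 11.95 p [ 0.5049 -0.1454  0.2379] yaw -1.597 q6 1.25 SHIFT [-0.2338 -0.074   0.0083]  turn_about_tool_z -0.332 or 2.809
```

```bash
python3 -m handwheel '[[[-0.03,-0.009,0,-0.11],[-0.03,-0.005,0,-0.11],[-0.03,-0.002,0,-0.11],[-0.03,0,0,0],[0,0,0,0]]]'
python3 -c "
from h import *
go(slot(-.125,.118,-.045),w+np.pi/2)"
```

```text
time_s: 12.45
ee_pos: [0.5025, -0.0234, 0.2327]
eef_rot: [-3.138, -0.002, -1.256]
force: [-0.3, 0.9, -2.3]
grip_width: 0.0337
t 12.45 p [ 0.5025 -0.0234  0.2327] yaw -1.256 q6 1.14 SHIFT [-0.0789 -0.1172  0.115 ]  turn_about_tool_z 0.009 or -3.132
```

```bash
python3 -m handwheel '[[[-0.02,-0.029,0,0.004],[-0.02,-0.029,0,0.004],[-0.02,-0.029,0,0],[-0.019,-0.029,0,0],[0,0,0,0],[0,0,0,0]]]'
python3 -c "
from h import *
go(slot(-.125,.118,-.045),w+np.pi/2)
im=imaging.camera('scene')[:,:,::-1];cv2.imwrite('pics/s1.png',im[80:380,200:560])"
```

```text
time_s: 13.05
ee_pos: [0.5908, 0.0893, 0.2254]
eef_rot: [3.137, -0.001, -1.266]
force: [0.5, 0.1, -2.4]
grip_width: 0.0337
t 13.05 p [0.5908 0.0893 0.2254] yaw -1.266 q6 1.36 SHIFT [0.001  0.0008 0.1074]  turn_about_tool_z -0.001 or 3.141
```

View pics/s1.png

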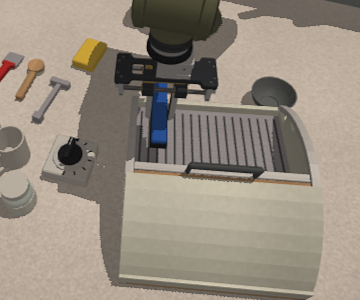

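The brush hangs over the right-hand strip of the open rack, clear of walls and bar. Lowering it now.

```bash
python3 -m handwheel '[[[0,0,0.025,0],[0,0,0.025,0],[0,0,0.025,0],[0,0,0.02,0],[0,0,0.008,0],[0,0,0.003,0],[0,0,0,0]]]'
python3 -c "
from h import *
go(slot(-.125,.118,-.045),w+np.pi/2)"
```

```text
time_s: 13.8
ee_pos: [0.5886, 0.082, 0.1167]
eef_rot: [3.138, -0.002, -1.273]
force: [0.5, 0.6, -1.1]
grip_width: 0.0337
t 13.8 p [0.5886 0.082  0.1167] yaw -1.273 q6 1.35 SHIFT [-0.0052 -0.003  -0.0013]  turn_about_tool_z -0.008 or 3.134
```

```bash
python3 -m handwheel '[[[-0.006,-0.003,0,0],[0,0,0,0],[0,0,0,0]]]'
python3 -m handwheel '[[[0,0,0,0],[0,0,0,0],[0,0,0,0],[0,0,-0.02,0],[0,0,-0.03,0],[0,0,-0.04,0],[0,0,-0.04,0],[0,0,-0.01,0],[0,0,0,0]]]' 0.048
python3 -c "
from h import *
go([.5057,-.2429,.22],1.582)
im=imaging.camera('top')[:,:,::-1];cv2.imwrite('pics/top2.png',im)
c=cam('top')
h=cv2.cvtColor(im,cv2.COLOR_BGR2HSV).astype(int)
for n,m,z in(('brush',(h[:,:,0]>95)&(h[:,:,0]<125)&(h[:,:,1]>120),.115),('scr',((h[:,:,0]<8)|(h[:,:,0]>172))&(h[:,:,1]>150),.02)):
  m=m.copy();m[:,:150]=0;m[:,470:]=0;ys,xs=np.where(m);print(n,len(xs),cv2.minAreaRect((pix2w(c,np.c_[xs,ys],z)[:,:2]*1e3).astype(np.float32)))
print(slot(-.125,.1))"
```

```text
time_s: 14.1
ee_pos: [0.5907, 0.0891, 0.1192]
eef_rot: [-3.141, -0.003, -1.273]
force: [0.1, 0.6, -0.7]
grip_width: 0.0332
time_s: 15.0
ee_pos: [0.5902, 0.0894, 0.2649]
eef_rot: [-3.141, -0.003, -1.273]
force: [-1.1, 0.7, 0.0]
grip_width: 0.0484
t 15.0 p [0.5902 0.0894 0.2649] yaw -1.273 q6 1.36 SHIFT [0.2928 0.1782 0.0457]  turn_about_tool_z 0.286 or -2.855
brush 84 ((349.5494384765625, 27.990646362304688), (199.40048217773438, 680.4605712890625), 83.70967102050781)
scr 296 ((572.944091796875, -286.35968017578125), (427.4464416503906, 100.85967254638672), 54.30244827270508)
[np.float64(0.5851382736227255), np.float64(0.08634739606879553), 0.1]
```

```bash
python3 -m handwheel '[[[0,0,0,0.146],[0,0,0,0.146],[0.041,0.011,0,0],[0.041,0.011,0,0],[0.041,0.011,0,0],[0.041,0.011,0,0],[0.041,0.011,0.01,0],[0.041,0.011,0.01,0],[0.041,0.011,0.02,0],[0.02,0.005,0.02,0]]]' 0.044
python3 -m handwheel '[[[0,0,0.02,0],[0,0,0.02,0],[0,0,0,0]]]'
python3 -c "
from h import *
go([.5057,-.2429,.024],1.582)"
```

```text
time_s: 16.05
ee_pos: [0.498, -0.225, 0.1871]
eef_rot: [3.122, 0.0, -1.574]
force: [0.8, 0.1, 0.1]
grip_width: 0.0441
time_s: 16.35
ee_pos: [0.4925, -0.227, 0.1379]
eef_rot: [3.112, 0.005, -1.579]
force: [-0.3, 0.2, -0.2]
grip_width: 0.0439
t 16.35 p [ 0.4925 -0.227   0.1379] yaw -1.579 q6 1.09 SHIFT [ 0.0164 -0.0167  0.1133]  turn_about_tool_z -0.020 or 3.122
```

```bash
python3 -m handwheel '[[[0.008,-0.008,0.02,-0.02],[0.008,-0.007,0.02,0],[0,0,0.01,0],[0,0,0,0]]]' 0.044
python3 -c "
from h import *
go([.5057,-.2429,.022],1.582)
im=imaging.camera('wrist')[:,:,::-1];cv2.imwrite('pics/w4.png',im)"
```

```text
time_s: 16.75
ee_pos: [0.5058, -0.2419, 0.0851]
eef_rot: [3.109, 0.008, -1.558]
force: [-0.7, -0.1, 0.7]
grip_width: 0.044
t 16.75 p [ 0.5058 -0.2419  0.0851] yaw -1.558 q6 1.06 SHIFT [ 0.0014 -0.002   0.0631]  turn_about_tool_z 0.002 or -3.140
```

View pics/w4.png

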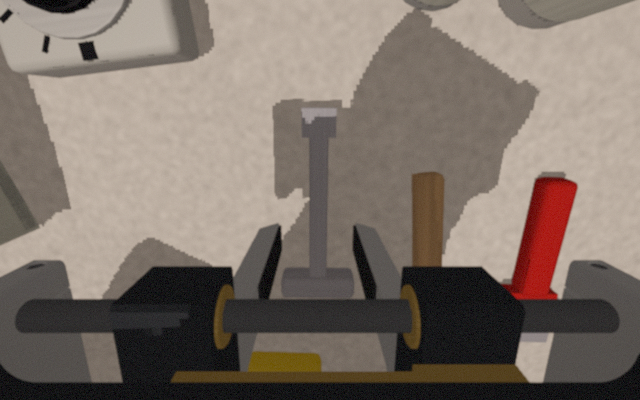

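```bash
python3 -m handwheel '[[[0.001,-0.002,0.025,0],[0,0,0.02,0],[0,0,0.013,0],[0,0,0.004,0],[0,0,0,0]]]' 0.044
python3 -m handwheel '[[[0,0,0,0],[0,0,0,0],[0,0,0,0],[0,0,0,0],[0,0,0,0]]]' 0.0 30
python3 -m handwheel '[[[0,0,-0.02,0],[0,0,-0.03,0],[0,0,-0.04,0],[0,0,-0.04,0],[0,0,-0.04,0],[0,0,-0.03,0],[0,0,0,-0.1],[0,0,0,-0.1],[0,0,0,-0.1]]]'
python3 -c "
from h import *
go(slot(-.045,.22),w+np.pi/2)"
```

```text
time_s: 17.3
ee_pos: [0.5082, -0.2425, 0.0277]
eef_rot: [3.117, 0.003, -1.557]
force: [-0.2, 1.0, 0.2]
grip_width: 0.0438
time_s: 17.8
ee_pos: [0.5094, -0.243, 0.0308]
eef_rot: [3.12, 0.001, -1.557]
force: [0.1, -0.2, -1.9]
grip_width: 0.0133
time_s: 18.7
ee_pos: [0.5126, -0.2427, 0.2382]
eef_rot: [3.12, 0.01, -1.248]
force: [0.7, 0.4, -2.0]
grip_width: 0.0138
t 18.7 p [ 0.5126 -0.2427  0.2382] yaw -1.248 q6 0.75 SHIFT [-0.3689 -0.1748  0.0182]  turn_about_tool_z 0.017 or -3.125
```

```bash
python3 -m handwheel '[[[-0.04,-0.019,0,0.002],[-0.04,-0.019,0,0.002],[-0.04,-0.019,0,0.002],[-0.04,-0.019,0,0.002],[-0.04,-0.019,0,0.002],[-0.04,-0.019,0,0.002],[-0.04,-0.019,0,0.002],[-0.04,-0.019,0,0.002],[0,0,0,0],[0,0,0,0]]]'
python3 -c "
from h import *
go(slot(-.045,.118),w+np.pi/2)
im=imaging.camera('top')[:,:,::-1];cv2.imwrite('pics/top3.png',cv2.resize(im[90:270,150:470],None,fx=2.4,fy=2.4))"
```

```text
time_s: 19.7
ee_pos: [0.556, 0.1219, 0.2362]
eef_rot: [3.117, 0.011, -1.263]
force: [-0.7, -1.5, -1.4]
grip_width: 0.0135
t 19.7 p [0.556  0.1219 0.2362] yaw -1.263 q6 1.41 SHIFT [-0.036  -0.0201  0.1182]  turn_about_tool_z 0.002 or -3.139
```

View pics/top3.png

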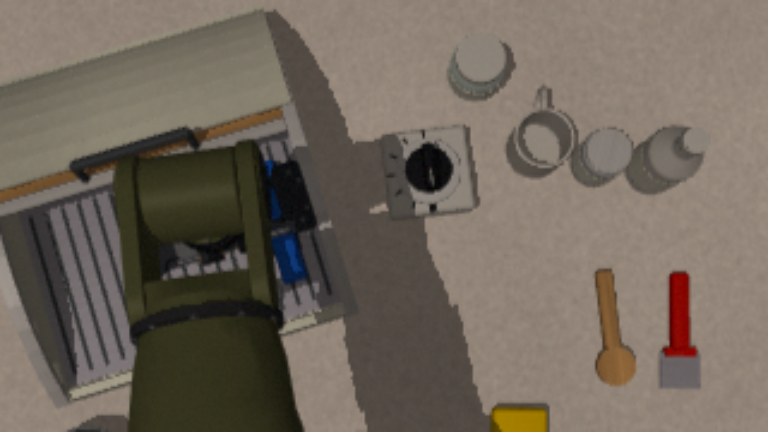

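The brush is on the rack along the right wall. The dish brush and scraper are where I measured them.

```bash
python3 -m handwheel '[[[-0.018,-0.01,0,0],[-0.018,-0.01,0,0],[0,0,0.02,0],[0,0,0.03,0],[0,0,0.03,0],[0,0,0.02,0],[0,0,0.01,0],[0,0,0,0]]]'
python3 -c "
from h import *
go(slot(-.045,.117),w+np.pi/2)"
```

```text
time_s: 20.55
ee_pos: [0.5629, 0.1535, 0.1238]
eef_rot: [3.119, 0.01, -1.275]
force: [-0.0, 0.4, -1.0]
grip_width: 0.0135
t 20.55 p [0.5629 0.1535 0.1238] yaw -1.275 q6 1.47 SHIFT [-0.0092 -0.0011  0.0069]  turn_about_tool_z -0.010 or 3.131
```

```bash
python3 -m handwheel '[[[-0.009,-0.001,0.003,-0.01],[0,0,0.003,0],[0,0,0.001,0],[0,0,0,0]]]'
python3 -m handwheel '[[[0,0,0,0],[0,0,0,0],[0,0,0,0],[0,0,-0.02,0],[0,0,-0.03,0],[0,0,-0.04,0],[0,0,-0.04,0],[0,0,-0.01,0.146],[0,0,0,0.146],[0,0,0,0]]]' 0.04
python3 -c "
from h import *
go([.4609,-.3323,.20],np.pi/2+.094)"
```

```text
time_s: 20.95
ee_pos: [0.5624, 0.1627, 0.1197]
eef_rot: [3.123, 0.01, -1.266]
force: [0.2, -0.1, -1.5]
grip_width: 0.0136
time_s: 21.95
ee_pos: [0.5654, 0.1619, 0.268]
eef_rot: [3.125, 0.005, -1.567]
force: [-0.1, 0.5, -0.3]
grip_width: 0.0404
t 21.95 p [0.5654 0.1619 0.268 ] yaw -1.567 q6 1.78 SHIFT [0.4941 0.1055 0.0674]  turn_about_tool_z -0.090 or 3.052
```

```bash
python3 -m handwheel '[[[0.045,0.01,0,0],[0.045,0.01,0,0],[0.045,0.01,0,0],[0.045,0.01,0,0],[0.045,0.01,0,0],[0.045,0.01,0,0],[0.045,0.01,0,0],[0.045,0.01,0,0],[0.045,0.01,0,-0.03],[0.04,0.008,0.01,-0.03]]]' 0.048
python3 -m handwheel '[[[0.02,0,0.02,-0.03],[0,0,0.02,0],[0,0,0.02,0],[0,0,0,0]]]'
python3 -c "
from h import *
go([.4609,-.3323,.024],np.pi/2+.094)"
```

```text
time_s: 22.95
ee_pos: [0.4761, -0.2979, 0.2553]
eef_rot: [3.124, 0.007, -1.448]
force: [1.4, -0.4, -0.4]
grip_width: 0.0481
time_s: 23.35
ee_pos: [0.4743, -0.3237, 0.1901]
eef_rot: [3.121, 0.01, -1.404]
force: [0.3, -0.2, -0.5]
grip_width: 0.048
t 23.35 p [ 0.4743 -0.3237  0.1901] yaw -1.404 q6 0.75 SHIFT [0.008  0.0113 0.1663]  turn_about_tool_z 0.073 or -3.069
```

```bash
python3 -m handwheel '[[[0.004,0.006,0.03,0.04],[0.004,0.006,0.03,0.033],[0,0,0.03,0],[0,0,0.015,0],[0,0,0,0]]]'
python3 -c "
from h import *
go([.4609,-.3323,.022],np.pi/2+.094)
im=imaging.camera('wrist')[:,:,::-1];cv2.imwrite('pics/w5.png',im)"
```

```text
time_s: 23.85
ee_pos: [0.4628, -0.3334, 0.0864]
eef_rot: [3.124, 0.006, -1.463]
force: [0.5, -0.6, -0.1]
grip_width: 0.048
t 23.85 p [ 0.4628 -0.3334  0.0864] yaw -1.463 q6 0.78 SHIFT [-0.0009  0.0006  0.0644]  turn_about_tool_z 0.013 or -3.128
```

View pics/w5.png

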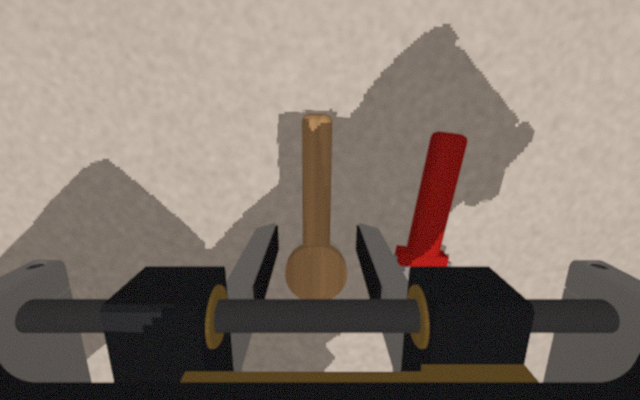

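The dish brush is centred at column 316 between the fingers.

```bash
python3 -m handwheel '[[[0,0,0.025,0.01],[0,0,0.02,0],[0,0,0.015,0],[0,0,0.005,0],[0,0,0.003,0],[0,0,0,0]]]'
python3 -m handwheel '[[[0,0,0,0],[0,0,0,0],[0,0,0,0],[0,0,0,0],[0,0,0,0]]]' 0.0 30
python3 -m handwheel '[[[0,0,-0.02,0],[0,0,-0.03,0],[0,0,-0.04,0],[0,0,-0.04,0],[0,0,-0.04,0],[0,0,-0.03,0],[0,0,0,-0.1],[0,0,0,-0.1],[0,0,0,0]]]'
python3 -c "
from h import *
go(slot(.04,.22),w+np.pi/2)"
```

```text
time_s: 24.5
ee_pos: [0.4665, -0.336, 0.026]
eef_rot: [3.133, -0.004, -1.467]
force: [-0.2, 0.5, 0.3]
grip_width: 0.0482
time_s: 25.0
ee_pos: [0.4673, -0.3366, 0.0282]
eef_rot: [3.135, -0.006, -1.466]
force: [0.5, 0.3, -0.5]
grip_width: 0.0215
time_s: 25.9
ee_pos: [0.4675, -0.3347, 0.236]
eef_rot: [3.133, -0.003, -1.26]
force: [-0.3, 0.3, -0.8]
grip_width: 0.0216
t 25.9 p [ 0.4675 -0.3347  0.236 ] yaw -1.26 q6 0.58 SHIFT [-0.53   -0.2415  0.0126]  turn_about_tool_z 0.005 or -3.137
```

```bash
python3 -m handwheel '[[[-0.042,-0.0192,0,0],[-0.042,-0.0192,0,0],[-0.042,-0.0192,0,0],[-0.042,-0.0192,0,0],[-0.042,-0.0192,0,0],[-0.042,-0.0192,0,0],[-0.042,-0.0192,0,0],[-0.042,-0.0192,0,0],[-0.042,-0.0192,0,0],[-0.042,-0.0192,0,0]]]'
python3 -m handwheel '[[[-0.042,-0.0192,0,0],[-0.042,-0.0192,0,0],[0,0,0,0],[0,0,0,0]]]'
python3 -c "
from h import *
go(slot(.04,.116,-.045),w+np.pi/2)"
```

```text
time_s: 26.9
ee_pos: [0.5284, 0.1355, 0.2298]
eef_rot: [3.129, -0.001, -1.302]
force: [0.7, 1.0, -1.3]
grip_width: 0.0216
time_s: 27.3
ee_pos: [0.542, 0.2357, 0.2268]
eef_rot: [3.125, -0.001, -1.308]
force: [1.1, -1.3, -0.3]
grip_width: 0.0216
t 27.3 p [0.542  0.2357 0.2268] yaw -1.308 q6 1.66 SHIFT [-0.0097 -0.0025  0.1107]  turn_about_tool_z -0.043 or 3.098
```

```bash
python3 -m handwheel '[[[-0.008,-0.002,0.01,-0.04],[-0.002,0,0.03,0],[0,0,0.03,0],[0,0,0.025,0],[0,0,0.008,0],[0,0,0.005,0],[0,0,0,0]]]'
python3 -c "
from h import *
go(slot(.04,.115,-.045),w+np.pi/2)"
```

```text
time_s: 28.0
ee_pos: [0.5397, 0.2412, 0.1137]
eef_rot: [3.126, -0.0, -1.27]
force: [0.7, -0.2, -0.9]
grip_width: 0.0218
t 28.0 p [0.5397 0.2412 0.1137] yaw -1.27 q6 1.63 SHIFT [-0.0037 -0.0016 -0.0013]  turn_about_tool_z -0.005 or 3.137
```

```bash
python3 -m handwheel '[[[-0.002,0,0,0],[0,0,0,0],[0,0,0,0],[0,0,0,0],[0,0,-0.02,0],[0,0,-0.03,0],[0,0,-0.04,0],[0,0,-0.04,0],[0,0,-0.01,0.146],[0,0,0,0.146]]]' 0.046
python3 -c "
from h import *
go([.4566,-.4257,.27],1.554)
im=imaging.camera('top')[:,:,::-1];c=cam('top')
h=cv2.cvtColor(im,cv2.COLOR_BGR2HSV).astype(int)
m=(((h[:,:,0]<8)|(h[:,:,0]>172))&(h[:,:,1]>150)).astype(np.uint8);n,l,s,_=cv2.connectedComponentsWithStats(m);k=1+np.argmax(s[1:,4]);ys,xs=np.where(l==k)
print(s[k],cv2.minAreaRect((pix2w(c,np.c_[xs,ys],.02)[:,:2]*1e3).astype(np.float32)))
cv2.imwrite('pics/top4.png',im)"
```

```text
time_s: 29.0
ee_pos: [0.5417, 0.2439, 0.2643]
eef_rot: [3.133, -0.003, -1.568]
force: [-0.2, 1.0, -0.0]
grip_width: 0.0457
t 29.0 p [0.5417 0.2439 0.2643] yaw -1.568 q6 1.93 SHIFT [ 0.6694  0.0871 -0.003 ]  turn_about_tool_z 0.020 or -3.122
[426 204  14  35 293] ((475.5568542480469, -421.7628479003906), (40.51212692260742, 105.26419830322266), 89.93293762207031)
```

```bash
python3 -m handwheel '[[[0.044,0.0057,0,0],[0.044,0.0057,0,0],[0.044,0.0057,0,0],[0.044,0.0057,0,0],[0.044,0.0057,0,0],[0.044,0.0057,0,0],[0.044,0.0057,0,0],[0.044,0.0057,0,0],[0.044,0.0057,0,0],[0.044,0.0057,0,0]]]' 0.05
python3 -m handwheel '[[[0.044,0.0057,0,0],[0.044,0.0057,0.01,0],[0.044,0.0057,0.02,0],[0.044,0.0057,0.02,0],[0.02,0.003,0.02,0],[0,0,0.01,0],[0,0,0,0]]]'
python3 -c "
from h import *
go([.4566,-.4257,.024],1.554)"
```

```text
time_s: 30.05
ee_pos: [0.4845, -0.2079, 0.2649]
eef_rot: [3.133, -0.003, -1.538]
force: [0.3, 0.1, 0.7]
grip_width: 0.0504
time_s: 30.75
ee_pos: [0.4613, -0.4172, 0.182]
eef_rot: [3.133, -0.002, -1.521]
force: [-0.3, -0.2, 0.4]
grip_width: 0.0499
t 30.75 p [ 0.4613 -0.4172  0.182 ] yaw -1.521 q6 0.73 SHIFT [0.0079 0.0038 0.158 ]  turn_about_tool_z 0.066 or -3.075
```

```bash
python3 -m handwheel '[[[0.004,0.002,0.03,0.035],[0.004,0.002,0.03,0.03],[0,0,0.03,0],[0,0,0.012,0],[0,0,0,0]]]'
python3 -c "
from h import *
go([.4566,-.4257,.022],1.554)
im=imaging.camera('wrist')[:,:,::-1];cv2.imwrite('pics/w6.png',im)
h=cv2.cvtColor(im,cv2.COLOR_BGR2HSV).astype(int);m=((h[:,:,0]<8)|(h[:,:,0]>172))&(h[:,:,1]>150)
for r in range(100,290,20):
  x=np.where(m[r])[0]; print(r,(x.min(),x.max()) if len(x) else None)"
```

```text
time_s: 31.25
ee_pos: [0.4605, -0.4224, 0.0832]
eef_rot: [3.139, -0.008, -1.577]
force: [0.0, 0.1, 1.7]
grip_width: 0.0504
t 31.25 p [ 0.4605 -0.4224  0.0832] yaw -1.577 q6 0.78 SHIFT [0.0029 0.0037 0.0612]  turn_about_tool_z 0.011 or -3.131
100 None
120 (np.int64(305), np.int64(332))
140 (np.int64(304), np.int64(334))
160 (np.int64(303), np.int64(333))
180 (np.int64(304), np.int64(333))
200 (np.int64(304), np.int64(332))
220 (np.int64(303), np.int64(332))
240 (np.int64(294), np.int64(341))
260 None
280 (np.int64(196), np.int64(196))
```

```bash
python3 -m handwheel '[[[0.001,0,0.025,0.01],[0,0,0.02,0],[0,0,0.013,0],[0,0,0.005,0],[0,0,0.003,0],[0,0,0,0]]]'
python3 -m handwheel '[[[0,0,0,0],[0,0,0,0],[0,0,0,0],[0,0,0,0],[0,0,0,0]]]' 0.0 30
python3 -m handwheel '[[[0,0,-0.02,0],[0,0,-0.03,0],[0,0,-0.04,0],[0,0,-0.04,0],[0,0,-0.04,0],[0,0,-0.03,0],[0,0,0,-0.11],[0,0,0,-0.11],[0,0,0,-0.1],[0,0,0,0]]]'
python3 -c "
from h import *
go(slot(.12,.23,-.045),w+np.pi/2)"
```

```text
time_s: 31.9
ee_pos: [0.4655, -0.4264, 0.0268]
eef_rot: [-3.133, -0.019, -1.583]
force: [-0.4, -0.3, -0.2]
grip_width: 0.0501
time_s: 32.4
ee_pos: [0.4662, -0.427, 0.0291]
eef_rot: [-3.131, -0.021, -1.583]
force: [-0.2, 0.6, -1.2]
grip_width: 0.0237
time_s: 33.4
ee_pos: [0.4631, -0.422, 0.2364]
eef_rot: [-3.14, -0.02, -1.252]
force: [0.4, 0.1, -0.8]
grip_width: 0.0235
t 33.4 p [ 0.4631 -0.422   0.2364] yaw -1.252 q6 0.46 SHIFT [-0.6895 -0.2833 -0.007 ]  turn_about_tool_z 0.013 or -3.129
```

```bash
python3 -m handwheel '[[[-0.042,-0.0172,0,0],[-0.042,-0.0172,0,0],[-0.042,-0.0172,0,0],[-0.042,-0.0172,0,0],[-0.042,-0.0172,0,0],[-0.042,-0.0172,0,0],[-0.042,-0.0172,0,0],[-0.042,-0.0172,0,0],[-0.042,-0.0172,0,0],[-0.042,-0.0172,0,0]]]'
python3 -m handwheel '[[[-0.042,-0.0172,0,0],[-0.042,-0.0172,0,0],[-0.042,-0.0172,0,0],[-0.042,-0.0172,0,0],[-0.042,-0.0172,0,0],[0,0,0,0],[0,0,0,0]]]'
python3 -c "
from h import *
go(slot(.12,.116,-.042),w+np.pi/2)"
```

```text
time_s: 34.4
ee_pos: [0.5008, 0.0423, 0.2261]
eef_rot: [-3.141, -0.019, -1.295]
force: [2.0, 0.6, -0.9]
grip_width: 0.0239
time_s: 35.1
ee_pos: [0.5259, 0.2823, 0.2206]
eef_rot: [3.142, -0.019, -1.313]
force: [0.0, 0.2, -1.3]
grip_width: 0.0239
t 35.1 p [0.5259 0.2823 0.2206] yaw -1.313 q6 1.76 SHIFT [-0.0424 -0.0035  0.1038]  turn_about_tool_z -0.048 or 3.094
```

```bash
python3 -m handwheel '[[[-0.021,-0.002,0,-0.048],[-0.021,-0.001,0,0],[0,0,0.02,0],[0,0,0.03,0],[0,0,0.025,0],[0,0,0.012,0],[0,0,0,0]]]'
python3 -c "
from h import *
go(slot(.12,.115,-.042),w+np.pi/2)"
```

```text
time_s: 35.8
ee_pos: [0.5188, 0.3163, 0.1316]
eef_rot: [-3.141, -0.019, -1.282]
force: [-0.4, -0.8, -0.9]
grip_width: 0.0237
t 35.8 p [0.5188 0.3163 0.1316] yaw -1.282 q6 1.79 SHIFT [-0.0061 -0.0019  0.0165]  turn_about_tool_z -0.017 or 3.124
```

```bash
python3 -m handwheel '[[[-0.006,-0.002,0.005,-0.015],[0,0,0.008,0],[0,0,0.004,0],[0,0,0,0]]]'
python3 -m handwheel '[[[0,0,0,0],[0,0,0,0],[0,0,0,0],[0,0,0,0],[0,0,-0.02,0],[0,0,-0.03,0],[0,0,-0.04,0],[0,0,-0.04,0],[0,0,-0.04,0],[0,0,0,0]]]' 0.046
python3 -m handwheel '[[[0.04,0.04,0,0],[0.04,0.04,0,0],[0.04,0.04,0,0],[0.04,0.04,0,0],[0.04,0.04,0,0],[0.04,0.04,0,0],[0,0,0,0]]]'
python3 -c "
from h import *
go(slot(0,.25,.0637),w)
im=imaging.camera('top')[:,:,::-1];cv2.imwrite('pics/top5.png',cv2.resize(im[90:265,130:430],None,fx=2.6,fy=2.6))"
```

```text
time_s: 36.2
ee_pos: [0.5206, 0.3226, 0.1165]
eef_rot: [-3.137, -0.018, -1.268]
force: [-0.1, -0.3, -0.2]
grip_width: 0.0237
time_s: 37.2
ee_pos: [0.5185, 0.3252, 0.2945]
eef_rot: [-3.136, -0.018, -1.269]
force: [-0.3, 0.1, -0.2]
grip_width: 0.0457
time_s: 37.9
ee_pos: [0.3749, 0.055, 0.2922]
eef_rot: [-3.139, -0.019, -1.267]
force: [0.1, -0.1, 0.1]
grip_width: 0.0459
t 37.9 p [0.3749 0.055  0.2922] yaw -1.267 q6 1.33 SHIFT [-0.0928 -0.3234  0.0413]  turn_about_tool_z 1.569 or -1.572
```

View pics/top5.png

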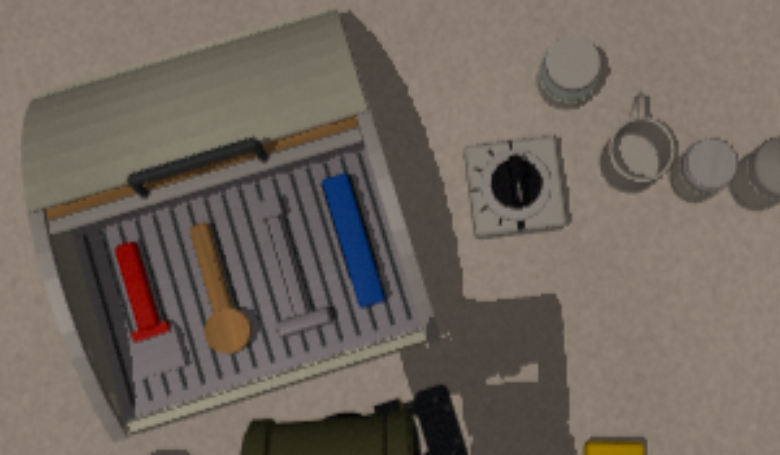

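All four tools lie flat side by side on the rack. The bar middle is at crop (200,166).

```bash
python3 - <<'E'
from h import *
c=cam('top'); f=lambda P:np.array(P,float)/2.6+[130,90]-.3
box=lambda W:((W[:,:2]-O)@np.c_[ex,ey]).round(4).tolist()
print('bar',pix2w(c,f([(138,182),(262,143)]),.212).round(4), box(pix2w(c,f([(138,182),(262,143)]),.212)))
print('scr mid/blade end/handle end',box(pix2w(c,f([(168,372),(126,243)]),.1)))
print('dish',box(pix2w(c,f([(230,353),(201,223)]),.109)),'key',box(pix2w(c,f([(306,322),(272,205)]),.105)),'brush',box(pix2w(c,f([(374,304),(337,178)]),.115)))
E
python3 -m handwheel '[[[0,-0.03,0,-0.149],[0,-0.02,0,-0.149],[0,0,0,-0.149],[0,0,0,-0.149],[0,0,0,-0.149],[0,0,0,-0.149],[0,0,0,-0.149],[0,0,0,-0.149],[0,0,0,-0.149],[0,0,0,-0.149]]]' 0.038
python3 -m handwheel '[[[0,0,0,-0.08],[0,0,0,0]]]' 0.038
python3 -c "
from h import *
go(slot(0,.29,.0637),w)"
```

```text
bar [[0.6312 0.2942 0.212 ]
 [0.6719 0.1701 0.212 ]] [[0.0565, 0.0593], [0.0579, -0.0712]]
scr mid/blade end/handle end [[-0.128, 0.1114], [0.0228, 0.1158]]
dish [[-0.1291, 0.0393], [0.0179, 0.0292]] key [[-0.1211, -0.049], [0.0147, -0.0505]] brush [[-0.1254, -0.1266], [0.0204, -0.1286]]
time_s: 38.95
ee_pos: [0.4287, 0.0854, 0.2881]
eef_rot: [3.125, -0.001, 0.238]
force: [-0.6, 0.3, -0.2]
grip_width: 0.0378
time_s: 39.15
ee_pos: [0.4294, 0.0877, 0.287]
eef_rot: [3.126, 0.001, 0.328]
force: [-0.5, -0.0, -0.7]
grip_width: 0.0378
t 39.15 p [0.4294 0.0877 0.287 ] yaw 0.328 q6 -0.2 SHIFT [ 0.2634 -0.0709 -0.0044]  turn_about_tool_z 0.022 or -3.119
```

```bash
python3 -m handwheel '[[[0.037,-0.01,0,0.003],[0.037,-0.01,0,0.003],[0.037,-0.01,0,0.003],[0.037,-0.01,0,0.003],[0.037,-0.01,0,0.003],[0.037,-0.01,0,0.003],[0.03,-0.01,0,0.003],[0,0,0,0],[0,0,0,0]]]' 0.038
python3 -c "
from h import *
go(slot(0,.206,.0615),w)"
```

```text
time_s: 40.05
ee_pos: [0.656, 0.2471, 0.2773]
eef_rot: [3.126, 0.005, 0.286]
force: [0.3, -0.7, 0.3]
grip_width: 0.0379
t 40.05 p [0.656  0.2471 0.2773] yaw 0.286 q6 0.03 SHIFT [-0.004   0.006   0.0715]  turn_about_tool_z -0.020 or 3.122
```

```bash
python3 -m handwheel '[[[-0.004,0.005,0.015,-0.02],[0,0,0.02,0],[0,0,0.02,0],[0,0,0.012,0],[0,0,0.003,0],[0,0,0,0]]]' 0.038
python3 -c "
from h import *
go(slot(0,.206,.0615),w)"
python3 -m handwheel '[[[0,0,0,0],[0,0,0,0],[0,0,0,0],[0,0,0,0]]]' 0.0 30
python3 -c "
from h import *
go(slot(0,.206,.0615),w)"
```

```text
time_s: 40.65
ee_pos: [0.6509, 0.2404, 0.2073]
eef_rot: [3.126, 0.003, 0.301]
force: [-0.1, 0.7, 0.2]
grip_width: 0.0381
t 40.65 p [0.6509 0.2404 0.2073] yaw 0.301 q6 0.01 SHIFT [0.0025 0.0021 0.0013]  turn_about_tool_z -0.005 or 3.136
time_s: 41.05
ee_pos: [0.6519, 0.2407, 0.2104]
eef_rot: [3.126, -0.003, 0.3]
force: [1.4, 0.6, -2.4]
grip_width: 0.0129
t 41.05 p [0.6519 0.2407 0.2104] yaw 0.3 q6 0.01 SHIFT [0.0014 0.0021 0.0044]  turn_about_tool_z -0.006 or 3.136
```

```bash
python3 -m handwheel '[[[-0.015,0,-0.001,0],[-0.015,0,-0.001,0],[-0.015,0,-0.0008,0],[-0.015,0,-0.0006,0],[-0.015,0,0.0004,0],[-0.015,0,0.001,0],[-0.015,0,0.002,0],[-0.015,0,0.0025,0],[-0.0148,0,0.0035,0],[-0.0148,0,0.0042,0]]]'
python3 -c "
from h import *
p,A,o=pose(); b=(p[:2]-O)@np.c_[ex,ey]; print(b.round(4),p[2].round(4),'deg',np.degrees(np.arctan2(b[0],p[2]+.08)),np.hypot(b[0],p[2]+.08),o['force'].round(1))"
```

```text
time_s: 42.05
ee_pos: [0.5128, 0.1973, 0.206]
eef_rot: [3.126, -0.036, 0.299]
force: [4.5, 0.6, 2.3]
grip_width: 0.0129
[-0.0856  0.0026] 0.206 deg -16.655089589327506 0.29854276419593895 [4.5 0.6 2.3]
```

```bash
python3 -m handwheel '[[[-0.0123,0,0.006,0],[-0.0123,0,0.0062,0],[-0.0117,0,0.0058,0],[-0.0117,0,0.006,0],[-0.0112,0,0.0064,0],[-0.0112,0,0.0067,0],[-0.0106,0,0.007,0],[-0.0106,0,0.0074,0]]]'
python3 -c "
from h import *
p,A,o=pose(); b=(p[:2]-O)@np.c_[ex,ey]; print(b.round(4),p[2].round(4),'deg',np.degrees(np.arctan2(b[0],p[2]+.08)),np.hypot(b[0],p[2]+.08),o['force'].round(1))"
```

```text
time_s: 42.85
ee_pos: [0.4311, 0.1718, 0.1614]
eef_rot: [3.127, -0.066, 0.3]
force: [2.4, 2.2, 3.8]
grip_width: 0.0128
[-0.1712  0.0029] 0.1614 deg -35.34435661577266 0.2959199449494436 [2.4 2.2 3.8]
```

```bash
python3 -m handwheel '[[[-0.008,0,0.007,0],[-0.006,0,0.006,0],[-0.004,0,0.004,0],[-0.003,0,0.003,0],[-0.003,0,0.003,0],[0,0,0,0]]]'
python3 -c "
from h import *
p,A,o=pose(); b=(p[:2]-O)@np.c_[ex,ey]; print(b.round(4),p[2].round(4),'deg',np.degrees(np.arctan2(b[0],p[2]+.08)),np.hypot(b[0],p[2]+.08),o['force'].round(1))"
```

```text
time_s: 43.45
ee_pos: [0.42, 0.1684, 0.1515]
eef_rot: [3.128, -0.107, 0.3]
force: [7.2, 2.6, -15.9]
grip_width: 0.0131
[-0.1828  0.0029] 0.1515 deg -38.28937745738167 0.2949352235735446 [  7.2   2.6 -15.9]
```

```bash
python3 -m handwheel '[[[0,0,0,0],[0,0,0,0],[-0.002,0,0.003,0],[0,0,0,0]]]'
python3 -m handwheel '[[[0,0,0,0],[0,0,0,0],[0,0,0,0]]]' 0.03
python3 -c "
from h import *
print(ctrl.get_obs()['force'])
im=imaging.camera('wrist')[:,:,::-1];cv2.imwrite('pics/w7.png',im)"
```

```text
time_s: 43.85
ee_pos: [0.4198, 0.1683, 0.1507]
eef_rot: [3.128, -0.112, 0.3]
force: [5.7, 2.2, -13.0]
grip_width: 0.013
time_s: 44.15
ee_pos: [0.4194, 0.1681, 0.1506]
eef_rot: [3.128, -0.111, 0.3]
force: [-0.3, 1.1, 0.4]
grip_width: 0.0292
[-0.26279068  1.0967442   0.3794602 ]
```

View pics/w7.png

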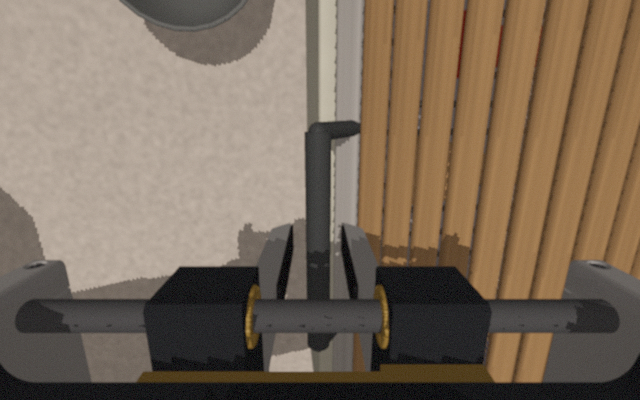

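The shutter's front edge now meets the sill. Back off and check from above.

```bash
python3 -m handwheel '[[[0,0,-0.015,0],[0,0,-0.02,0],[0,0,-0.03,0],[0,0,-0.04,0],[0,0,-0.04,0],[0,0,0,0],[0,0,0,0]]]' 0.034
python3 -c "
from h import *
go([.6588,-.0985,.20],1.69)
print(ctrl.get_obs()['eef_rot'])"
```

```text
time_s: 44.9
ee_pos: [0.4018, 0.1648, 0.2987]
eef_rot: [3.128, -0.106, 0.3]
force: [0.0, 0.3, -0.2]
grip_width: 0.0338
t 44.9 p [0.4018 0.1648 0.2987] yaw 0.3 q6 0.02 SHIFT [0.1563 0.3259 0.1204]  turn_about_tool_z -1.390 or 1.752
[ 3.1278629  -0.10580916  0.29993627]
```

```bash
python3 -m handwheel '[[[0,0,0,-0.139],[0,0,0,-0.139],[0,0,0,-0.139],[0,0,0,-0.139],[0,0,0,-0.139],[0,0,0,-0.139],[0,0,0,-0.139],[0,0,0,-0.139],[0,0,0,-0.139],[0,0,0,-0.139]]]' 0.05
python3 -c "
from h import *
go([.66,-.098,.23],1.69)
print(ctrl.get_obs()['eef_rot'])"
```

```text
time_s: 45.9
ee_pos: [0.3996, 0.1639, 0.2853]
eef_rot: [3.055, 0.003, 1.742]
force: [0.4, -0.8, -0.7]
grip_width: 0.0502
t 45.9 p [0.3996 0.1639 0.2853] yaw 1.742 q6 -1.43 SHIFT [-0.3023  0.2062  0.0744]  turn_about_tool_z 0.052 or -3.089
[3.05474489e+00 2.98720977e-03 1.74241169e+00]
```

```bash
python3 -m handwheel '[[[-0.0376,0.0258,0.002,0.006],[-0.0376,0.0258,0.002,0.006],[-0.0376,0.0258,0.002,0.006],[-0.0376,0.0258,0.002,0.006],[-0.0376,0.0258,0.002,0.006],[-0.0376,0.0258,0.005,0.006],[-0.0376,0.0258,0.005,0.006],[-0.0376,0.0258,0.01,0.006],[0,0,0,0],[0,0,0,0]]]'
python3 - <<'E'
from h import *
go([.66,-.098,.11],1.69)
print(ctrl.get_obs()['eef_rot'])
im=imaging.camera('top')[:,:,::-1]; c=cam('top')
for t in(-39,-36):
    L=[slot(s,-.08+.292*np.cos(np.radians(t))+.005,.292*np.sin(np.radians(t))) for s in(.065,-.065)]; print(t,w2pix(c,L).round(1).tolist())
g=cv2.cvtColor(im,cv2.COLOR_BGR2GRAY); ys,xs=np.where(g[205:250,190:275]<50); print(len(xs)); r=cv2.minAreaRect(np.c_[xs+190,ys+205].astype(np.float32)); print(r, cv2.boxPoints(r).round(1).tolist())
big=cv2.resize(im[90:265,170:390],None,fx=3.4,fy=3.4,interpolation=cv2.INTER_CUBIC); cv2.imwrite('pics/top6.png',big)
E
```

```text
time_s: 46.9
ee_pos: [0.6585, -0.1119, 0.2521]
eef_rot: [3.077, -0.007, 1.701]
force: [-0.6, 0.7, 0.4]
grip_width: 0.0499
t 46.9 p [ 0.6585 -0.1119  0.2521] yaw 1.701 q6 -1.94 SHIFT [ 0.0126 -0.0058  0.1421]  turn_about_tool_z 0.011 or -3.130
[ 3.07727639 -0.00743381  1.70139052]
-39 [[211.5, 247.2], [257.3, 232.8]]
-36 [[209.5, 243.0], [255.6, 228.5]]
233
((233.73910522460938, 236.6370086669922), (11.88723087310791, 51.44455337524414), 73.1785888671875) [[207.39999389648438, 238.39999389648438], [256.6000061035156, 223.5], [260.1000061035156, 234.89999389648438], [210.8000030517578, 249.8000030517578]]
```

View pics/top6.png

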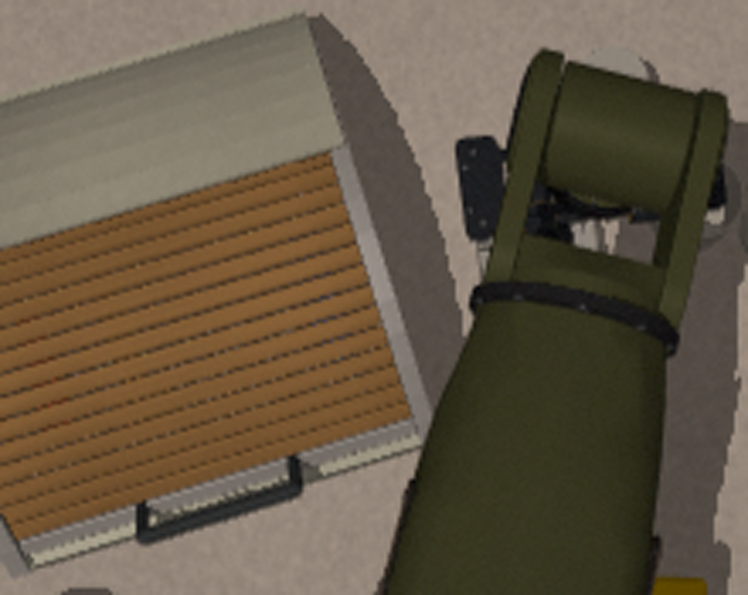

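Shutter check: the bar midpoint is at px (235.3,240.4), against (234.4,240.0) predicted for fully shut. Now the knob.

```bash
python3 -m handwheel '[[[0.006,-0.003,0.02,0.01],[0.006,-0.003,0.03,0],[0,0,0.04,0],[0,0,0.03,0],[0,0,0.01,0],[0,0,0,0]]]' 0.05
python3 - <<'E'
from h import *
go([.66,-.098,.077],1.69)
p,A,o=pose();c=cam('wrist')
im=imaging.camera('wrist')[:,:,::-1];cv2.imwrite('pics/w8.png',im)
print('knob px expected', w2pix(c,[[.66,-.098,.084],[.6588,-.098,.04]]).round(0).tolist(), 'rot',o['eef_rot'].round(3))
E
```

```text
time_s: 47.55
ee_pos: [0.6565, -0.0922, 0.1214]
eef_rot: [3.073, -0.007, 1.697]
force: [0.0, -0.2, 0.4]
grip_width: 0.05
t 47.55 p [ 0.6565 -0.0922  0.1214] yaw 1.697 q6 -1.91 SHIFT [-0.0065 -0.0003  0.0445]  turn_about_tool_z 0.007 or -3.135
knob px expected [[307.0, 227.0], [309.0, 203.0]] rot [ 3.073 -0.007  1.697]
```

```bash
python3 -m handwheel '[[[-0.006,0,0.01,0],[0,0,0.02,0],[0,0,0.012,0],[0,0,0.004,0],[0,0,0,0]]]' 0.05
python3 -c "
from h import *
go([.66,-.098,.077],1.69)"
python3 -m handwheel '[[[0,0,0,0],[0,0,0,0],[0,0,0,0],[0,0,0,0],[0,0,0,0]]]' 0.0 25
python3 -c "
from h import *
go([.66,-.098,.077],1.69);o=ctrl.get_obs();print(o['force'].round(1),o['moment'].round(2),o['eef_rot'].round(3))"
```

```text
time_s: 48.1
ee_pos: [0.6635, -0.0991, 0.0809]
eef_rot: [3.063, -0.003, 1.697]
force: [0.8, -0.2, 0.1]
grip_width: 0.0498
t 48.1 p [ 0.6635 -0.0991  0.0809] yaw 1.697 q6 -1.93 SHIFT [ 0.0015 -0.0036  0.0036]  turn_about_tool_z 0.007 or -3.134
time_s: 48.6
ee_pos: [0.6641, -0.0966, 0.0834]
eef_rot: [3.061, -0.007, 1.698]
force: [-4.7, 30.6, 3.5]
grip_width: 0.0142
t 48.6 p [ 0.6641 -0.0966  0.0834] yaw 1.698 q6 -1.93 SHIFT [-0.0009 -0.0047  0.006 ]  turn_about_tool_z 0.008 or -3.134
[-4.7 30.6  3.5] [5.99 0.74 0.31] [ 3.061 -0.007  1.698]
```

```bash
python3 -m handwheel '[[[0,0,0,0],[0,0,0,0],[0,0,0,0],[0.003,-0.003,0.005,0],[0,0,0.001,0],[0,0,0,0]]]' 0.03
python3 -m handwheel '[[[0,0,0,0],[0,0,0,0],[0,0,0,0],[0,0,0,0],[0,0,0,0],[0,0,0,0]]]' 0.0 15
python3 -c "
from h import *
go([.66,-.098,.077],1.69);o=ctrl.get_obs();print(o['force'].round(1),o['moment'].round(2),o['eef_rot'].round(3))"
```

```text
time_s: 49.2
ee_pos: [0.661, -0.0931, 0.077]
eef_rot: [3.061, -0.007, 1.698]
force: [0.5, 0.1, 0.6]
grip_width: 0.0299
time_s: 49.8
ee_pos: [0.6613, -0.0961, 0.0769]
eef_rot: [3.06, -0.003, 1.697]
force: [0.1, -0.4, -0.7]
grip_width: 0.0138
t 49.8 p [ 0.6613 -0.0961  0.0769] yaw 1.697 q6 -1.92 SHIFT [-0.0017 -0.0015 -0.0002]  turn_about_tool_z 0.007 or -3.135
[ 0.1 -0.4 -0.7] [-0.12 -0.05 -0.04] [ 3.060e+00 -3.000e-03  1.697e+00]
```

```bash
python3 -m handwheel '[[[0,0,0,0.1],[0,0,0,0.1],[0,0,0,0.1],[0,0,0,0.1],[0,0,0,0.1],[0,0,0,0.1],[0,0,0,0.1],[0,0,0,0.1]]]' 0.0 20
python3 -c "
from h import *
go([.6613,-.0961,.077],1.697-2.094);o=ctrl.get_obs();print(o['force'].round(1),o['moment'].round(2),o['eef_rot'].round(3))"
```

```text
time_s: 50.6
ee_pos: [0.6611, -0.097, 0.0771]
eef_rot: [3.086, -0.058, 0.872]
force: [-1.5, 0.0, -0.5]
grip_width: 0.0149
t 50.6 p [ 0.6611 -0.097   0.0771] yaw 0.872 q6 -1.09 SHIFT [ 0.0008 -0.0004  0.0001]  turn_about_tool_z 1.269 or -1.872
[-1.5  0.  -0.5] [-0.52  0.21 -0.  ] [ 3.086 -0.058  0.872]
```

```bash
python3 -m handwheel '[[[0,0,0,0.1],[0,0,0,0.1],[0,0,0,0.1],[0,0,0,0.1],[0,0,0,0.1],[0,0,0,0.1],[0,0,0,0.1],[0,0,0,0.1],[0,0,0,0.1],[0,0,0,0.1]]]'
python3 -c "
from h import *
go([.6613,-.0961,.077],1.697-2.094);o=ctrl.get_obs();print(o['force'].round(1),o['moment'].round(2),o['eef_rot'].round(3))"
```

```text
time_s: 51.6
ee_pos: [0.6602, -0.097, 0.0771]
eef_rot: [-3.124, -0.074, -0.168]
force: [0.6, 0.4, -0.5]
grip_width: 0.015
t 51.6 p [ 0.6602 -0.097   0.0771] yaw -0.168 q6 -0.05 SHIFT [ 0.001  -0.0011  0.0002]  turn_about_tool_z 0.229 or -2.913
[ 0.6  0.4 -0.5] [-0.1   0.39  0.02] [-3.124 -0.074 -0.168]
```

```bash
python3 -m handwheel '[[[0,0,0,0.1],[0,0,0,0.09],[0,0,0,0.03],[0,0,0,0]]]'
python3 -c "
from h import *
go([.6613,-.0961,.077],1.697-2.094)"
python3 -m handwheel '[[[0,0,0,0],[0,0,0,0],[0,0,0,0],[0,0,-0.01,0],[0,0,-0.02,0],[0,0,-0.03,0],[0,0,-0.04,0],[0,0,-0.04,0],[0,0,-0.04,0],[0,0,0,0]]]' 0.04
python3 -m handwheel '[[[-0.04,0.01,0,0],[-0.04,0.01,0,0],[-0.04,0.01,0,0],[-0.04,0.01,0,0],[-0.04,0.01,0,0],[-0.04,0.01,0,0],[-0.04,0.01,0,0],[0,0,0,0],[0,0,0,0]]]'
python3 - <<'E'
from h import *
a=imaging.camera('top')[:,:,::-1]; s=imaging.camera('scene')[:,:,::-1]
x=cv2.resize(a[85:265,135:385],None,fx=1.9,fy=1.9,interpolation=cv2.INTER_CUBIC); y=cv2.resize(a[135:190,300:360],None,fx=5,fy=5,interpolation=cv2.INTER_CUBIC)
z=cv2.resize(s[200:275,225:320],None,fx=5,fy=3.1,interpolation=cv2.INTER_CUBIC)
C=np.zeros((600,800,3),np.uint8); C[:x.shape[0],:x.shape[1]]=x; C[:275,480:780]=y; C[345:345+z.shape[0],:475]=z
cv2.imwrite('pics/fin.png',C); print(ctrl.get_obs()['ee_pos'])
E
```

```text
time_s: 52.0
ee_pos: [0.66, -0.0969, 0.0772]
eef_rot: [-3.108, -0.068, -0.401]
force: [0.7, -1.1, -1.1]
grip_width: 0.015
t 52.0 p [ 0.66   -0.0969  0.0772] yaw -0.401 q6 0.18 SHIFT [ 0.0009 -0.0012  0.0003]  turn_about_tool_z -0.004 or 3.138
time_s: 53.0
ee_pos: [0.645, -0.0972, 0.2678]
eef_rot: [-3.109, -0.069, -0.395]
force: [0.7, 1.1, -0.2]
grip_width: 0.0403
time_s: 53.9
ee_pos: [0.3484, -0.0522, 0.2448]
eef_rot: [-3.108, -0.073, -0.393]
force: [0.5, -0.1, 0.7]
grip_width: 0.0399
[ 0.34890941 -0.05233199  0.24444997]
```

View pics/fin.png

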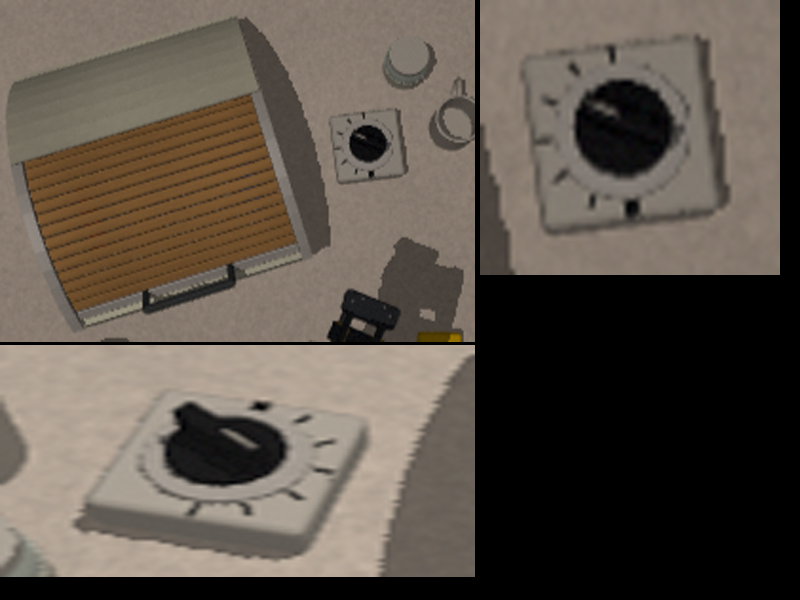

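The pointer lies toward mark 4 in both views: top crop (590,100)–(615,115), with mark 4 at (549,101). The shutter is shut, and the arm is clear.

```bash
python3 -c "
from station import ctrl
print(ctrl.hand_in(), ctrl.get_obs()['time_s'])"
```

```text
the job is handed in; nothing more can be done
the job is handed in; nothing more can be done
```

The job is handed in at about 54 s of robot time, with all four steps done. The hand-in reports no verdict.

- **Shutter:** I rolled it back to its stop, then rolled it shut again. From above, the bar sat within about 1 px of the position computed for fully shut.
- **Tools:** All four were present. They lie flat on the rack, side by side and about 80 mm apart. A picture before closing put each one's middle within about 6 mm of the intended line.
- **Timer:** I turned the knob clockwise 2.095 rad by the tool's yaw and let go. In the last top and scene views the pointer lies toward mark 4; I judged that by eye, not by a measured angle.
- **Clearance:** The jar, cup, can and bottle had not visibly moved in the views I looked at. The arm is clear of everything.

**Deviations:**
- **Knob grip:** The first close on the knob was a few millimetres off and gave about 30 N sideways. I reopened, re-centred and regripped, after which the force read near zero.
- **Tool tilt:** The tool picked up a tilt of about 0.1 rad while closing the shutter. It was still about 0.07 rad at the knob, with no visible effect.

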